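# Hold the guest-room tea box unlocked

## Robot

A 6-joint arm with a two-finger parallel gripper is mounted at the origin on the work surface. World frame = base frame: x ahead of the robot, y to its left, z up, the work surface at z = 0. Lengths are in m, angles in rad, forces in N, time in s.
With the tool pointing down it reaches from about 0.375 to 0.9 m from the base axis. Payload 3.1 kg.
Tool frame: the origin (TCP) lies on the centre line of the jaws, within the pads' length; the fingertips stand 25 mm ahead of it and the grasp point (between the pads) lies 6 mm ahead of it (manip.tip_extent is the distance from the TCP to the fingertips, in m); z points along the fingers, y is the line along which they close (so a half turn about z gives the same grasp; the last joint's range is limited). The gripper opens to 85 mm and grips with 20 to 120 N. Pads are 22 mm wide; open, the fingers measure 114 mm over their backs; the gripper's body (76 mm by 85 mm) begins 54 mm behind the grasp point. The pads swing forward as they close: fully open they stand 13 mm farther back than shut.
Start: joints at [1.034, 0.527, 1.433, -0, 1.181, -0.178], TCP at [0.219, 0.585, 0.256] pointing down, gripper open.
Joint ranges: [-3.08, 3.08], [-0.75, 2.2], [0.22, 2.44], [-1.43, 4.57], [0, 2.65], [-2.85, 2.85]. Speed limits (rad/s): [2.79, 2.79, 3.14, 3.14, 3.14, 3.14].

## Interface

Orientations are given as a unit quaternion [x, y, z, w].
In Python, from station import readout, imaging, order, manip gives the robot as it stands.
- The arm moves only by the tool move_arm, never from a script. Its argument "rows" is a list of rows, each a list of 7 numbers: the turn, a rotation vector about the tool's x, y, z in degrees, then the shift along the tool's x, y, z in mm, then the closure, from 0 (fully open) to 1 (shut). A call has 1 to 12 rows; each row is the pose to reach, as a shift and turn from the pose commanded when the call began, along the tool's axes at that moment; what a row does not reach only later rows make up. A row lasts 1/12 s, in which the tool goes at most 41.7 mm and 7.16 degrees, less where a joint would pass 70% of its speed; a pose out of reach is approached as far as the arm can. A call with a gripper value outside its range is refused whole. The fingers move at their own pace and stop on an object; "squeeze" is the grip in N (left out, the last holds). Time passes only in rows, so rows that repeat a pose let the fingers close. It gives the time, the measured TCP pose, the force, the opening and the grip force at its end, in the units of the state.
- readout.sense(): the state, without advancing time (a new reading comes with each control period).
- imaging.snapshot(name): name is "scene" or "top" or "wrist"; returns a dict with "img" (384x512x3 uint8, red, green, blue), "z_map" (384x512 float32, m along the optical axis (not along the pixel's ray), 0 where there is no reading), "fovy" (degrees; the focal length in pixels is half the picture's height over the tangent of half this angle, whatever the lens; pixels are square), "cx", "cy" (the principal point, pixels), "rvec" (rotation vector, rad) and "tvec" (3), from world to camera coordinates, as OpenCV has them. Camera axes: x right, y down, z forward; pixel columns grow to the right and rows downward; lengths in m; the calibration is good to about 2 mm. A picture is of the moment at which its call begins.
- order.sign_off(): hands the job in; it is judged then, once.
The state is a dict: "t": time; "q": joint angles; "qd": joint speeds; "tau": joint torques, N m; "tcp_pos": TCP position; "tool_rot": TCP orientation; "force": force on the tool from outside, world axes, zero at the start; "ft_torque": the same for the moment, N m; "finger_gap": opening from 0.0 (shut) to 1.0 (fully open); "gripper_force": force on a finger pad.
Only numpy, scipy, OpenCV 4.12 (cv2) and the standard library are available. Lean on these libraries where they do the work, as an engineer would, in place of code of your own. Each camera call takes 0.05 s, during which the arm holds its last target. There are 200 camera calls.

## Task

Take the key with the wide rectangular head out of the wooden key rest, put it in the keyway in the lid of the bamboo tea box and ease it fully home past the sticky pins, wiggling it if it catches. Then turn it clockwise a full quarter turn and finish while still gripping the key and holding it turned against the lock's spring. Leave the round-headed key in the rest and don't disturb the other things on the table.

Things in the scene. Friction and masses are not known exactly. Their poses are not given: they have to be found in the camera images.
- key: The tea box's key, standing blade down in either slot of the key rest. Black rectangular head 40 mm wide (key x), 10 thick (y), 32 tall; steel blade 12 wide (x), 4 thick (y), 30 long, the last 5 mm tapering to 6 wide. 36 to 63 g. Origin: centre of the blade's tip, z up the key, head from z = 30 to 62 mm, its flat underside resting on the key rest. Works either way round (half turn about z).
- round_key: A different key in the other slot of the key rest, to be left there: black round head 28 mm across and 10 mm thick on an 8 mm high, 22 mm wide shoulder, blade 15.5 mm wide (too wide for the lock) and 30 mm long. Origin: blade tip; z up, x along the blade's width.
- key_rest: Fixed wooden block 60 mm (x) by 150 mm (y) by 42 mm high, origin at the centre of its underside. Two slots in its top at y = +36 and y = -36 mm, each 17.5 mm long (along y) by 6.5 mm wide, 34 mm deep; the keys stand in them, heads' width along the block's y, heads resting on the top.
- tea_box: Fixed bamboo box 170 mm (x) by 200 mm (y), lid top 90 mm high, origin at the centre of its underside. Brass lock barrel in the middle of the lid, its face 27 mm square in a round steel bezel, 6 mm above the lid. From 48 to 84 mm in front of it (-x) a low steel bolt, up to 10 mm above the lid, slides 13 mm towards the lock as it turns; an upright steel keeper at 92 mm.
- keyway (a point): Centre of the keyway's mouth, level with the lock's brass face, 96 mm above the table. z up; x and y are the box's and do not turn with the lock. At rest the keyway's long side lies along x: 13.4 by 5.4 mm, 36 mm deep, with a 45 degree funnel 3 mm wide around the mouth. Key fully home: head flat on the face, key origin 30 mm below this point.
- pin_a (a joint): Upper sticky pin, 11 mm down the keyway at its +x end: m pushed aside, 0 to 0.006. It stands 3 mm into the keyway; the blade's tapered tip pushes it aside (0.001 to 0.003) against 9 N of friction, so the key needs roughly 5 to 15 N of push; wiggling by 3 degrees or so helps. Once aside it stays.
- pin_b (a joint): Lower sticky pin, 21 mm down at the keyway's -x end; else like pin_a.
- lock (a joint): Turn of the lock barrel, rad: 0 at rest, growing clockwise seen from above, up to a stop at 1.571 (a quarter turn). A spring turns it back when let go: 0.02 N m at rest, 0.12 N m at the stop. The key has 0.1 to 0.2 rad of play in the keyway and 0.7 mm sideways, so the hand must turn about 0.1 to 0.3 rad more than the lock.
- mug_a: White mug standing mouth down, 95 mm tall, 82 mm across the rim, a bystander. Origin: centre of the underside.
- mug_b: Another such white mug, mouth down, a bystander.
- spoon: Steel measuring spoon 150 mm long lying on the table, a bystander.
- milk_a: White milk portion pot, 38 mm across, 23 mm high, a bystander.
- milk_b: Another such milk pot, a bystander.
- coffee_jar: Amber glass jar with a black cap, 70 mm across, 110 mm tall, a bystander.
- sugar_pot: White lidded sugar pot 90 mm across, 83 mm high, a bystander.

How it is judged:
On the way, in this order (a step that is already met when the one before it is completed fails the run):
1. the key is fully home in the lock, before the lock is turned (z of key in the frame of keyway below -0.027 m and horizontal distance between key and keyway below 0.004 m and angle between key's own z axis and vertical below 0.12 rad and value of joint lock below 0.6 rad), for 0.1 s.
2. the lock is turned a quarter with the key home (z of key in the frame of keyway below -0.027 m and horizontal distance between key and keyway below 0.004 m and angle between key's own z axis and vertical below 0.12 rad and value of joint lock above 1.4 rad), for 0.3 s.
At the end, for the whole second after the job is handed in: The key is fully home in the lock (its tip within 3 mm of full depth, within 4 mm of the axis, upright within 7 degrees), the lock stands turned clockwise by at least 1.4 rad of its 1.57, the fingers still grip the key (over 2 N), and the round-headed key is still in the rest (all of step 2 and contact force between the fingers and key above 2 N and horizontal distance between round_key and key_rest below 0.05 m and height (world z) of round_key below 0.02 m); the arm keeps its last pose, push and grip.
It fails at once if the round-headed key is taken out or pushed by over 15 mm (distance of round_key from where it was at the start of the episode above 0.015 m).
It fails at once if a bystander is moved by over 30 mm (distance of any of mug_a, mug_b, spoon, milk_a, milk_b, coffee_jar, sugar_pot from where it was at the start of the episode above 0.03 m).
It also fails if it takes over 51 s, if anything falls off the work surface, if the arm or the gripper's body presses on something with over 40 N, if the wrist force passes 120 N, or if a joint passes its speed limit or range.

## Working session

There is one attempt and no reset: what is moved stays moved. The work goes in short steps, Python scripts to look and compute and a tool call to move; the robot and the scene stay as the last step left them, time stands still between calls to the robot, and variables do not carry over. Pictures are saved under pics/ and viewed, at most 10 in all, crops included, and the job is handed in when it is done.

Besides the shell and the picture viewer there is one more tool, called after "Emit:" as a command line: name --pt "numbers of a row" for each row, then --argument value for the rest. move_arm: Moves the arm, as the interface text tells. Its arguments: {"type":"object","properties":{"rows":{"type":"array"},"squeeze":{"type":"number"}},"required":["rows"]}

```bash
mkdir -p pics; ls
cat > h.py <<'E'
import numpy as np, cv2
from station import readout, imaging, order, manip
def snap(n,save=None):
    s=imaging.snapshot(n)
    f=s['img'].shape[0]/2/np.tan(np.radians(s['fovy'])/2)
    R=cv2.Rodrigues(np.array(s['rvec'],float))[0]; t=np.array(s['tvec'],float).ravel()
    s.update(f=f,R=R,t=t,C=-R.T@t)
    if save: cv2.imwrite(f'pics/{save}.png',s['img'][:,:,::-1])
    return s
def ray(s,u,v):
    d=s['R'].T@np.array([(u-s['cx'])/s['f'],(v-s['cy'])/s['f'],1]); return s['C'],d
def plane(s,u,v,z):
    C,d=ray(s,u,v); return C+d*(z-C[2])/d[2]
def deep(s,u,v):
    C,d=ray(s,u,v); return C+d*s['z_map'][int(round(v)),int(round(u))]
def cloud(s):
    v,u=np.mgrid[:384,:512]; z=s['z_map']
    c=np.stack([(u-s['cx'])/s['f']*z,(v-s['cy'])/s['f']*z,z],-1)
    return (c-s['t'])@s['R']
def two(s1,p1,s2,p2):
    C1,d1=ray(s1,*p1);C2,d2=ray(s2,*p2)
    a=np.linalg.lstsq(np.stack([d1,-d2],1),C2-C1,rcond=None)[0]
    A,B=C1+d1*a[0],C2+d2*a[1]; return (A+B)/2,np.linalg.norm(A-B)
E
python3 - <<'E'
from h import *
for n in('scene','top'):
    s=snap(n,n);print(n,s['fovy'],s['C'],s['R'][2])
    np.savez(n+'.npz',**{k:s[k] for k in s})
a=[cv2.imread(f'pics/{n}.png') for n in('scene','top')]
print({k:np.round(v,3) for k,v in readout.sense().items()},manip.tip_extent)
E
```

```text
pics
scene 56.79524462608033 [ 1.3768408  -0.36357409  0.87337374] [-0.66647992  0.30557009 -0.68002311]
top 55.158395650215965 [0.4199932  0.02353184 1.26207514] [ 0.14483996 -0.00290826 -0.98945082]
{'t': np.float64(0.1), 'q': array([ 1.034,  0.528,  1.434,  0.   ,  1.181, -0.179]), 'qd': array([-0.002, -0.002, -0.004,  0.   , -0.001, -0.   ]), 'tau': array([-1.0000e-03, -4.4331e+01, -1.7859e+01, -0.0000e+00,  4.0000e-03,
       -0.0000e+00]), 'tcp_pos': array([0.219, 0.585, 0.255]), 'tool_rot': array([ 0.178,  0.984, -0.001, -0.   ]), 'force': array([-0.096,  0.158, -0.284]), 'ft_torque': array([ 0.008,  0.017, -0.02 ]), 'gripper_force': np.float64(0.0), 'finger_gap': np.float64(1.002)} 0.025
```

View pics/top.png

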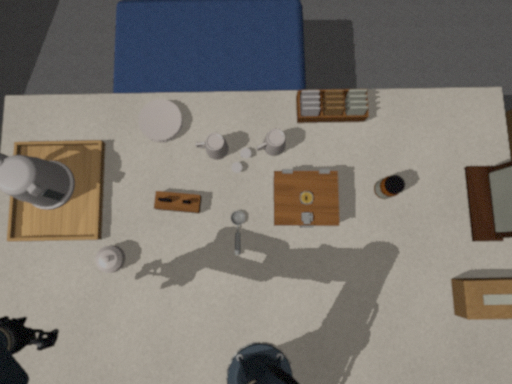

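View pics/scene.png

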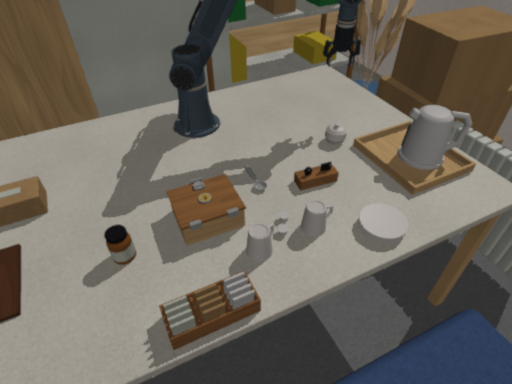

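The top view shows the key rest at about (178,201), with dark heads at (166,199) and (187,202), and the tea-box lock at (307,198). In the scene view the rest is at (316,177) and the lock at (204,198).

Run:
```python
from h import *
L={n:dict(np.load(n+'.npz',allow_pickle=True)) for n in('top','scene')}
for n,pts in (('top',[(178,201),(166,199),(187,202),(307,198),(307,218),(239,168),(216,146),(275,142),(240,217),(247,152)]),('scene',[(308,170),(326,165),(204,198),(316,178)])):
    s=L[n]
    for p in pts: print(n,p,deep(s,*p).round(3))
s=L['top'];W=cloud(s);h=s['img']
m=(W[...,2]>.03)&(W[...,2]<.055)
for c,(u0,u1,v0,v1) in dict(rest=(145,210,180,222),).items():
    mm=np.zeros(m.shape,bool);mm[v0:v1,u0:u1]=m[v0:v1,u0:u1]
    P=W[mm];print(c,len(P),P.mean(0),cv2.minAreaRect((P[:,:2]*1000).astype(np.float32)))
m=(W[...,2]>.08)&(W[...,2]<.094)
mm=np.zeros(m.shape,bool);mm[160:235,262:350]=m[160:235,262:350];P=W[mm];print(len(P),P.mean(0),cv2.minAreaRect((P[:,:2]*1000).astype(np.float32)))
a=cv2.resize(L['top']['img'][180:222,145:210,::-1],None,fx=6,fy=6,interpolation=3)
b=cv2.resize(L['scene']['img'][150:192,285:350,::-1],None,fx=6,fy=6,interpolation=3)
cv2.imwrite('pics/c1.png',np.hstack([a,b]))
```

```text
top (178, 201) [0.57  0.262 0.041]
top (166, 199) [0.573 0.295 0.075]
top (187, 202) [0.563 0.226 0.073]
top (307, 198) [ 0.567 -0.163  0.086]
top (307, 218) [ 0.502 -0.159  0.093]
top (239, 168) [0.683 0.057 0.021]
top (216, 146) [0.744 0.129 0.089]
top (275, 142) [ 0.754 -0.065  0.088]
top (240, 217) [0.516 0.056 0.006]
top (247, 152) [0.74  0.028 0.02 ]
scene (308, 170) [0.571 0.231 0.064]
scene (326, 165) [0.582 0.3   0.069]
scene (204, 198) [ 0.571 -0.16   0.094]
scene (316, 178) [0.601 0.248 0.042]
rest 742 [0.56819307 0.2641312  0.04177165] ((569.0231323242188, 266.1046142578125), (150.69482421875, 60.593231201171875), 83.63753509521484)
3332 [ 0.56896572 -0.15887226  0.0892351 ] ((567.4964599609375, -159.75064086914062), (208.86602783203125, 188.6826934814453), 88.81237030029297)
```

View pics/c1.png

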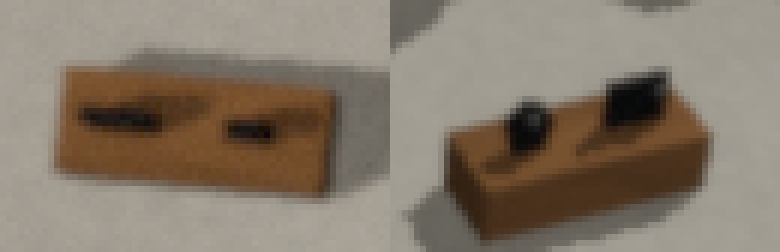

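Emit:
move_arm --pt "0 0 76 -431 -143 40 0" --pt "0 0 76 -431 -143 40 0" --pt "0 0 76 -431 -143 40 0" --pt "0 0 76 -431 -143 40 0" --pt "0 0 76 -431 -143 40 0" --pt "0 0 76 -431 -143 40 0" --pt "0 0 76 -431 -143 40 0" --pt "0 0 76 -431 -143 40 0" --pt "0 0 76 -431 -143 40 0" --pt "0 0 76 -431 -143 40 0" --pt "0 0 76 -431 -143 40 0" --pt "0 0 76 -431 -143 40 0"

```text
t: 1.1
tcp_pos: [0.5787, 0.2951, 0.2152]
tool_rot: [0.749, 0.663, 0.001, 0.002]
force: [0.1, 0.1, -0.1]
finger_gap: 1.002
gripper_force: 0.0
```

Emit:
move_arm --pt "0 0 0 0 0 0 0" --pt "0 0 0 0 0 0 0" --pt "0 0 0 0 0 0 0"

```text
t: 1.35
tcp_pos: [0.5711, 0.3013, 0.216]
tool_rot: [0.745, 0.667, -0.001, -0.0]
force: [0.2, -0.1, -0.4]
finger_gap: 0.998
gripper_force: 0.0
```

Run:
```python
from h import *
s=snap('wrist','w1');print(s['C'],s['R'][2],s['fovy'])
np.savez('w1.npz',**s)
r=readout.sense();print(r['t'],r['tcp_pos'],r['tool_rot'],r['q'],r['finger_gap'])
```

```text
[0.57964021 0.38107832 0.33390855] [-0.03761538 -0.31352122 -0.94883588] 63.97411515153982
1.4 [0.57104877 0.30158491 0.2162424 ] [ 7.45338131e-01  6.66686427e-01 -4.11944625e-04 -3.31061112e-04] [3.13038010e-01 5.99951728e-01 1.41575556e+00 3.01169274e-04
 1.12690677e+00 4.24196275e-01] 1.004058487529999
```

View pics/w1.png

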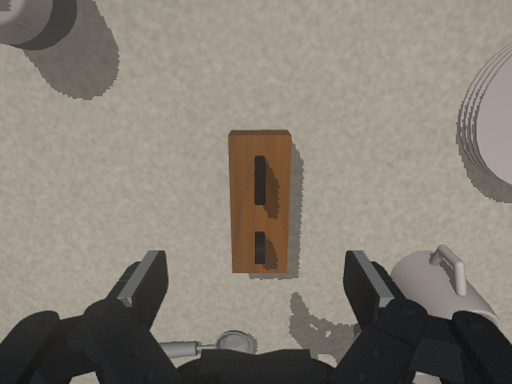

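The wrist view shows the rest upright in the picture, with the wide key head at (260,180), farther off, and the round one at (260,248). The jaws sit left and right and close across the head's thickness.

Run:
```python
from h import *
s=dict(np.load('w1.npz',allow_pickle=True));W=cloud(s);v,u=np.mgrid[:384,:512]
for nm,(u0,u1,v0,v1) in dict(rect=(245,275,145,215),rnd=(245,275,220,272)).items():
    b=(u>=u0)&(u<u1)&(v>=v0)&(v<v1)
    P=W[b&(W[...,2]>.05)]; zt=np.percentile(P[:,2],95); T=P[P[:,2]>zt-.004]
    r=cv2.minAreaRect((T[:,:2]*1e3).astype(np.float32));print(nm,'ztop',zt,len(T),r,T.mean(0))
b=(u>225)&(u<300)&(v>125)&(v<280)&(abs(W[...,2]-.042)<.004)
P=W[b];print('rest',P[:,2].mean(),cv2.minAreaRect((P[:,:2]*1e3).astype(np.float32)))
# triangulate head centroid with scene & top dark masks
g=s['img'].max(-1); m=((g<60)&(u>245)&(u<275)&(v>145)&(v<215))
cs=[]
for n,(u0,u1,v0,v1) in (('top',(150,177,190,210)),('scene',(315,335,155,175))):
    q=dict(np.load(n+'.npz',allow_pickle=True)); mm=(q['img'].max(-1)<45)&(u>=u0)&(u<u1)&(v>=v0)&(v<v1)
    Q=cloud(q)[mm]; c=(u[mm].mean(),v[mm].mean());print(n,mm.sum(),c,two(s,(u[m].mean(),v[m].mean()),q,c))
```

```text
rect ztop 0.0755042529056774 478 ((577.6693725585938, 331.720458984375), (98.56022644042969, 9.043122291564941), 83.7686767578125) [0.57458935 0.30477247 0.08064119]
rnd ztop 0.07489239035942719 178 ((574.6494750976562, 301.33099365234375), (159.61483764648438, 9.577930450439453), 83.61121368408203) [0.56696372 0.23614035 0.08056211]
rest 0.04229318777638352 ((570.454345703125, 266.036376953125), (150.5060272216797, 60.308937072753906), 83.67108154296875)
top 23 (np.float64(164.95652173913044), np.float64(199.3913043478261)) (array([0.57421094, 0.30139057, 0.05940762]), np.float64(2.685128673257148e-05))
scene 60 (np.float64(325.18333333333334), np.float64(166.78333333333333)) (array([0.57507892, 0.30138557, 0.05643595]), np.float64(0.0024584640815069536))
```

Emit:
move_arm --pt "0 0 0 0.5 3.2 30 0" --pt "0 0 0 0.5 3.2 60 0" --pt "0 0 0 0.5 3.2 90 0" --pt "0 0 0 0.5 3.2 120 0" --pt "0 0 0 0.5 3.2 143 0" --pt "0 0 0 0.5 3.2 143 0" --pt "0 0 0 0.5 3.2 143 0"

```text
t: 1.98
tcp_pos: [0.574, 0.3015, 0.0725]
tool_rot: [0.745, 0.667, -0.001, -0.001]
force: [0.2, -0.7, 0.9]
finger_gap: 1.0
gripper_force: 0.0
```

Emit:
move_arm --pt "0 0 0 0 0 0 0.5" --pt "0 0 0 0 0 0 0.8" --pt "0 0 0 0 0 0 1" --pt "0 0 0 0 0 0 1" --pt "0 0 0 0 0 0 1" --pt "0 0 0 0 0 0 1" --pt "0 0 0 0 0 0 1" --pt "0 0 0 0 0 0 1" --pt "0 0 0 0 0 0 1" --pt "0 0 0 0 0 0 1" --squeeze 60

```text
t: 2.82
tcp_pos: [0.5761, 0.3007, 0.0741]
tool_rot: [0.746, 0.666, 0.0, 0.0]
force: [-1.2, -0.1, 5.3]
finger_gap: 0.107
gripper_force: 59.2
```

Emit:
move_arm --pt "0 0 0 0 0 -10 1" --pt "0 0 0 0 0 -25 1" --pt "0 0 0 0 0 -45 1" --pt "0 0 0 0 0 -75 1" --pt "0 0 0 0 0 -105 1" --pt "0 0 0 0 0 -130 1" --pt "0 0 0 0 0 -130 1" --pt "0 0 0 0 0 -130 1" --squeeze 100

```text
t: 3.48
tcp_pos: [0.5765, 0.3009, 0.2052]
tool_rot: [0.746, 0.666, 0.002, 0.001]
force: [0.6, -0.4, -1.1]
finger_gap: 0.095
gripper_force: 97.7
```

Run:
```python
from h import *
s=snap('wrist','w2'); np.savez('w2.npz',**s)
r=readout.sense();print(r)
```

```text
{'t': 3.5333, 'q': array([ 3.09543744e-01,  6.18781207e-01,  1.41860108e+00, -1.52788743e-05,
        1.10442258e+00,  4.22998041e-01]), 'qd': array([-0.00209707,  0.03447782,  0.02971346, -0.00105878,  0.00132208,
        0.0003526 ]), 'tau': array([ 8.53117526e-03, -4.90970063e+01, -1.77697545e+01,  2.47044394e-03,
       -6.23045862e-02,  1.10037112e-05]), 'tcp_pos': array([0.57530524, 0.3005316 , 0.20337057]), 'tool_rot': array([ 7.46057712e-01,  6.65881280e-01, -9.96986819e-05, -3.69486065e-05]), 'force': array([ 0.50736579, -0.71674005, -0.74401665]), 'ft_torque': array([-0.01684   ,  0.02467307,  0.02926433]), 'gripper_force': 97.67577409744263, 'finger_gap': 0.0968602046563235}
```

View pics/w2.png

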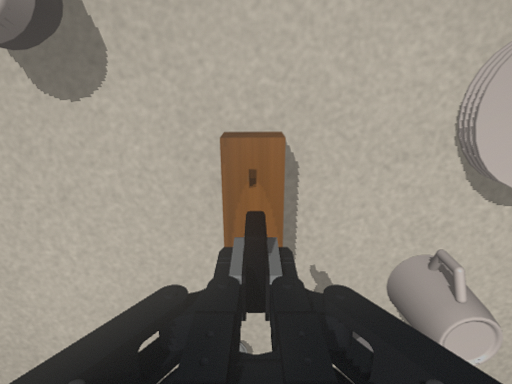

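The key is held centred between the pads (head at (256,230)), and its slot at (253,177) is empty. Next I swing over to the box, turning to match the keyway, and look at the lock on the way.

Emit:
move_arm --pt "0 0 -7 0 0 -30 1" --pt "0 0 -14 -30 -3 -66 1" --pt "0 0 -21 -70 -8 -66 1" --pt "0 0 -28 -105 -12 -66 1" --pt "0 0 -35 -140 -15 -66 1" --pt "0 0 -42 -175 -19 -66 1" --pt "0 0 -49 -210 -23 -66 1" --pt "0 0 -56 -245 -27 -66 1" --pt "0 0 -63 -280 -31 -66 1" --pt "0 0 -70 -315 -35 -66 1" --pt "0 0 -77 -350 -39 -66 1" --pt "0 0 -84 -385 -43 -66 1"

```text
t: 4.53
tcp_pos: [0.4886, -0.074, 0.2674]
tool_rot: [0.126, 0.992, 0.001, -0.002]
force: [1.0, -0.4, -1.6]
finger_gap: 0.097
gripper_force: 97.8
```

Run:
```python
from h import *
r=readout.sense();print({k:np.round(r[k],4) for k in('t','q','tcp_pos','tool_rot','finger_gap','gripper_force')})
R=cv2.Rodrigues(np.zeros(3))
from scipy.spatial.transform import Rotation as Ro
A=Ro.from_quat(r['tool_rot']).as_matrix();print(A.round(3),np.degrees(np.arctan2(A[1,1],A[0,1])))
print((np.array([.47,-.16,.27])-r['tcp_pos'])@A*1e3)
```

```text
{'t': np.float64(4.5333), 'q': array([-0.3769,  0.3389,  1.7379, -0.    ,  1.0695, -1.6946]), 'tcp_pos': array([ 0.4886, -0.074 ,  0.2674]), 'tool_rot': array([ 1.262e-01,  9.920e-01,  6.000e-04, -2.200e-03]), 'finger_gap': np.float64(0.0971), 'gripper_force': np.float64(97.7803)}
[[-0.968  0.25  -0.004]
 [ 0.25   0.968  0.002]
 [ 0.005  0.001 -1.   ]] 75.50019136092595
[ -3.51158325 -87.8941102   -2.65570566]
```

Emit:
move_arm --pt "0 0 -6 -4 -35 0 1" --pt "0 0 -12 -4 -70 0 1" --pt "0 0 -13.5 -4 -88 0 1" --pt "0 0 -13.5 -4 -88 0 1" --pt "0 0 -13.5 -4 -88 0 1" --pt "0 0 -13.5 -4 -88 0 1"

```text
t: 5.03
tcp_pos: [0.4711, -0.1581, 0.2681]
tool_rot: [0.012, 1.0, 0.001, -0.001]
force: [-0.2, -0.4, -0.6]
finger_gap: 0.092
gripper_force: 97.8
```

Run:
```python
from h import *
s=snap('wrist','w3'); np.savez('w3.npz',**s)
r=readout.sense();print({k:np.round(r[k],4) for k in('t','q','tcp_pos','tool_rot','finger_gap','gripper_force')})
```

```text
{'t': np.float64(5.0833), 'q': array([-5.4850e-01,  3.4080e-01,  1.7313e+00,  5.0000e-04,  1.0722e+00,
       -2.0968e+00]), 'tcp_pos': array([ 0.4713, -0.1578,  0.2683]), 'tool_rot': array([ 1.130e-02,  9.999e-01,  9.000e-04, -1.100e-03]), 'finger_gap': np.float64(0.0913), 'gripper_force': np.float64(97.7958)}
```

View pics/w3.png

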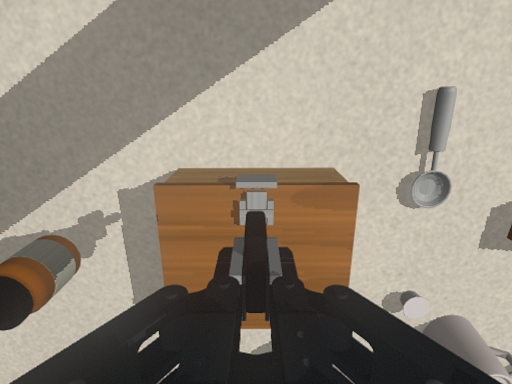

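In this view up is −x: the keeper is at (257,181) and the bolt at (257,205), while the lock is hidden behind the gripper. I'll move past the lock (+x) so it shows.

Emit:
move_arm --pt "0 0 0 -35 0 0 1" --pt "0 0 0 -70 0 0 1" --pt "0 0 0 -105 0 0 1" --pt "0 0 0 -135 0 0 1" --pt "0 0 0 -135 0 0 1" --pt "0 0 0 -135 0 0 1" --pt "0 0 0 -135 0 0 1"

```text
t: 5.67
tcp_pos: [0.6058, -0.1604, 0.2684]
tool_rot: [0.011, 1.0, 0.001, -0.001]
force: [-0.7, 0.1, 0.2]
finger_gap: 0.092
gripper_force: 97.8
```

Run:
```python
from h import *
s=snap('wrist','w4'); np.savez('w4.npz',**s)
r=readout.sense();print({k:np.round(r[k],4) for k in('t','q','tcp_pos','tool_rot')})
cv2.imwrite('pics/w4c.png',cv2.resize(s['img'][60:260,150:370,::-1],None,fx=3,fy=3,interpolation=2))
```

```text
{'t': np.float64(5.7167), 'q': array([-4.3760e-01,  5.1760e-01,  1.4132e+00, -1.0000e-04,  1.2135e+00,
       -1.9864e+00]), 'tcp_pos': array([ 0.6055, -0.1608,  0.2687]), 'tool_rot': array([ 1.100e-02,  9.999e-01,  5.000e-04, -1.300e-03])}
```

View pics/w4c.png

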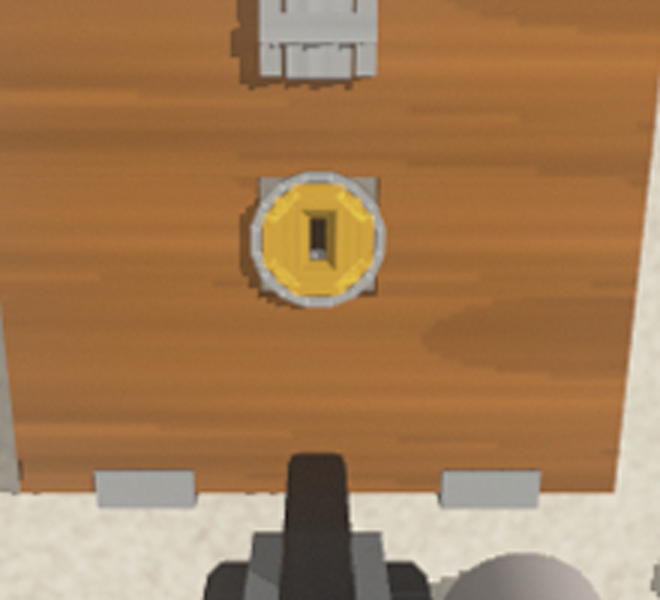

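The lock shows clearly: bezel centre at crop (318,239), i.e. pixel (256,139.5), with the keyway upright in the picture. The held key's head is at crop (318,460). I'll take a second wrist view nearer the lock.

Emit:
move_arm --pt "0 0 0 15 0 0 1" --pt "0 0 0 25 0 -30 1" --pt "0 0 0 25 0 -50 1" --pt "0 0 0 25 0 -50 1" --pt "0 0 0 25 0 -50 1" --pt "0 0 0 25 0 -50 1"

```text
t: 6.22
tcp_pos: [0.5806, -0.1612, 0.3188]
tool_rot: [0.012, 1.0, 0.0, -0.001]
force: [-0.5, 0.7, -0.7]
finger_gap: 0.095
gripper_force: 97.8
```

Run:
```python
from h import *
s5=snap('wrist','w5'); np.savez('w5.npz',**s5)
r=readout.sense();print({k:np.round(r[k],4) for k in('t','q','tcp_pos','tool_rot')})
v,u=np.mgrid[:384,:512]
S=[dict(np.load('w4.npz',allow_pickle=True)),s5,dict(np.load('top.npz',allow_pickle=True)),dict(np.load('scene.npz',allow_pickle=True))]
C=[]
for i,s in enumerate(S):
    hsv=cv2.cvtColor(s['img'],cv2.COLOR_RGB2HSV)
    m=((hsv[...,0]>18)&(hsv[...,0]<32)&(hsv[...,1]>130)&(hsv[...,2]>110)).astype(np.uint8)
    if i==2: m[:185]=0;m[212:]=0;m[:,:295]=0;m[:,320:]=0
    if i==3: m[:185]=0;m[212:]=0;m[:,:190]=0;m[:,220:]=0
    cs=cv2.findContours(m,0,2)[0]; c=max(cs,key=cv2.contourArea)
    (x,y),(a,b),_=cv2.minAreaRect(c) ; M=cv2.moments(cv2.convexHull(c)); p=(M['m10']/M['m00'],M['m01']/M['m00'])
    C.append(p);print(i,p,(x,y),(a,b),'z.096 ->',plane(s,*p,.096).round(4))
for a,b in((0,1),(0,2),(1,2),(0,3),(2,3)): print(a,b,two(S[a],C[a],S[b],C[b]))
# box yaw: lid plane points in w4
for s in S[:3]:
    W=cloud(s); m=(abs(W[...,2]-.0902)<.003)&(W[...,0]>.45)&(W[...,0]<.7)&(W[...,1]<-.04)&(W[...,1]>-.28); P=W[m]
    # left/right edges: extreme y per x bin
    xs=np.arange(.50,.63,.004);E=[]
    for x in xs:
        q=P[abs(P[:,0]-x)<.003,1]
        if len(q)>20:E.append((x,q.min(),q.max()))
    E=np.array(E)
    if len(E)>5:print('yaw deg',[np.degrees(np.arctan(cv2.fitLine(E[:,[0,k]].astype(np.float32),cv2.DIST_HUBER,0,.001,.001).ravel()@np.array([0,1,0,0])/cv2.fitLine(E[:,[0,k]].astype(np.float32),cv2.DIST_HUBER,0,.001,.001).ravel()[0])) for k in(1,2)],(E[:,1]+E[:,2]).mean()/2,(E[:,2]-E[:,1]).mean())
```

```text
{'t': np.float64(6.2667), 'q': array([-0.456 ,  0.4351,  1.4146,  0.    ,  1.2945, -2.0034]), 'tcp_pos': array([ 0.5806, -0.1612,  0.3182]), 'tool_rot': array([ 1.170e-02,  9.999e-01,  6.000e-04, -1.200e-03])}
0 (255.4946334089191, 139.49085411942553) (255.5, 139.5) (37.0, 37.0) z.096 -> [ 0.5679 -0.1599  0.096 ]
1 (256.86907953529936, 154.97319034852546) (257.0, 155.0) (30.0, 30.0) z.096 -> [ 0.5679 -0.1597  0.096 ]
2 (306.2801120448179, 197.12605042016807) (306.5, 197.0) (8.0, 9.0) z.096 -> [ 0.5682 -0.1589  0.096 ]
3 (204.33333333333331, 196.95) (204.35000610351562, 197.05001831054688) (6.008327484130859, 8.854375839233398) z.096 -> [ 0.5698 -0.1579  0.096 ]
0 1 (array([ 0.56786745, -0.1598099 ,  0.09608454]), np.float64(0.0002163233839830701))
0 2 (array([ 0.56898433, -0.15994121,  0.08923262]), np.float64(0.0001830163719123079))
1 2 (array([ 0.56886957, -0.15968913,  0.09099328]), np.float64(3.878735436074495e-05))
0 3 (array([ 0.56832359, -0.15877709,  0.09481255]), np.float64(0.0023436288408719085))
2 3 (array([ 0.56855695, -0.15835554,  0.09513223]), np.float64(0.0014235915217366598))
yaw deg [np.float64(-1.0926227807773887), np.float64(-1.3817960668887546)] -0.15954391359928818 0.2081109309714898
yaw deg [np.float64(-1.1389617950170883), np.float64(-1.3726066742567917)] -0.1594549041606099 0.20772545971234802
yaw deg [np.float64(-2.595102121737829), np.float64(-1.716929465697857)] -0.1589498360617871 0.20589581052477535
```

Run:
```python
from h import *
from scipy.spatial.transform import Rotation as Ro
for n,tcp,q in (('w4',[.6055,-.1608,.2687],[.011,.9999,.0005,-.0013]),('w5',[.5806,-.1612,.3182],[.0117,.9999,.0006,-.0012])):
    s=dict(np.load(n+'.npz',allow_pickle=True));tcp=np.array(tcp);A=Ro.from_quat(q).as_matrix();g=s['img'].max(-1).astype(int)
    rows=[]
    for v in range(216,232):
        c=np.where(g[v,225:290]<75)[0]+225
        if len(c): rows.append((v,c.min(),c.max()+1,len(c)))
    print(n,rows)
    W=cloud(s); 
    b=np.zeros(g.shape,bool);b[205:245,235:278]=1
    P=(W-tcp)@A; m=b&(np.abs(P[...,2])<.006)&(np.abs(P[...,0])<.03); Q=P[m]; 
    if len(Q): print('cloud tool frame',len(Q),'z',np.percentile(Q[:,2],[5,50,95])*1e3,'x',np.percentile(Q[:,0],[1,99])*1e3,'y',np.percentile(Q[:,1],[3,50,97])*1e3)
    for p in ((256.2,211.5),):
        print('px->tool',(plane(s,*p,tcp[2])-tcp)@A*1e3)
    print('lock in tool',(np.array([.5679,-.1598,.096])-tcp)@A*1e3, np.degrees(np.arctan2(A[1,1],A[0,1])))
```

```text
w4 [(216, np.int64(246), np.int64(265), 19), (217, np.int64(246), np.int64(265), 19), (218, np.int64(246), np.int64(265), 19), (219, np.int64(246), np.int64(265), 19), (220, np.int64(246), np.int64(265), 19), (221, np.int64(246), np.int64(265), 19), (222, np.int64(246), np.int64(265), 19), (223, np.int64(246), np.int64(265), 19), (224, np.int64(246), np.int64(265), 19), (225, np.int64(246), np.int64(265), 19), (226, np.int64(246), np.int64(265), 19), (227, np.int64(245), np.int64(265), 20), (228, np.int64(245), np.int64(266), 21), (229, np.int64(245), np.int64(266), 21), (230, np.int64(245), np.int64(266), 21), (231, np.int64(245), np.int64(266), 21)]
cloud tool frame 306 z [-0.05067358  1.28494742  5.20396681] x [17.60700376 22.56534045] y [-4.72063981 -0.17904948  4.36734563]
px->tool [33.76354079  0.09020815  0.08824259]
lock in tool [3.71618617e+01 4.77114762e-03 1.72797703e+02] 88.73934498238157
w5 [(216, np.int64(246), np.int64(265), 19), (217, np.int64(246), np.int64(265), 19), (218, np.int64(246), np.int64(265), 19), (219, np.int64(246), np.int64(265), 19), (220, np.int64(246), np.int64(265), 19), (221, np.int64(246), np.int64(265), 19), (222, np.int64(246), np.int64(265), 19), (223, np.int64(246), np.int64(265), 19), (224, np.int64(246), np.int64(266), 20), (225, np.int64(246), np.int64(266), 20), (226, np.int64(245), np.int64(265), 20), (227, np.int64(245), np.int64(265), 20), (228, np.int64(245), np.int64(266), 21), (229, np.int64(245), np.int64(266), 21), (230, np.int64(245), np.int64(266), 21), (231, np.int64(245), np.int64(266), 21)]
cloud tool frame 329 z [-1.10305747  0.49348008  5.45433046] x [18.34885873 23.02920383] y [-5.16908982 -0.76986485  4.0085877 ]
px->tool [33.72731299 -0.2759961   0.08109284]
lock in tool [ 12.19286368   0.84203897 222.23121978] 88.65912482387101
```

Run:
```python
from h import *
from scipy.spatial.transform import Rotation as Ro
for n,tcp,q in (('w4',[.6055,-.1608,.2687],[.011,.9999,.0005,-.0013]),('w5',[.5806,-.1612,.3182],[.0117,.9999,.0006,-.0012]),('w2',[0.57530524,0.3005316,0.20337057],[7.46057712e-01,6.65881280e-01,0,0])):
    s=dict(np.load(n+'.npz',allow_pickle=True));tcp=np.array(tcp);A=Ro.from_quat(q).as_matrix();g=s['img'].astype(int).sum(-1)
    print(n,g[206:240:1,256])
    for v in (211,211.5,212): print(v,(plane(s,255.7,v,tcp[2]-.0318)-tcp)@A*1e3)
    P=(cloud(s)-tcp)@A
    print((P[206:250:3,256]*1e3).round(1).tolist())
```

```text
w4 [319 322 322 329 290 185 142 143 142 144 146 143 142 139 146 150 149 150
 144 143 144 148 146 149 154 149 143 150 151 152 154 159 157 164]
211 [21.24811608 -0.05802734 31.85554482]
211.5 [20.96712266 -0.05756244 31.85481162]
212 [20.68582359 -0.05709703 31.85407761]
[[81.2, -0.3, -117.6], [-35.7, 0.5, 179.5], [22.0, 0.1, 28.6], [22.5, 0.1, 23.4], [21.9, 0.1, 21.0], [22.3, 0.1, 16.6], [22.5, 0.1, 12.7], [22.0, 0.1, 10.3], [22.2, 0.0, 6.9], [22.2, 0.0, 3.8], [22.0, 0.0, 1.4], [21.3, 0.0, -0.0], [19.1, 0.0, 1.3], [18.5, 0.0, -0.1], [16.8, 0.0, 0.2]]
w5 [307 311 313 310 278 180 132 131 140 136 138 142 143 135 142 136 140 141
 143 141 139 138 136 135 140 138 145 142 135 140 143 147 153 146]
211 [21.16265078 -0.4593324  31.85066193]
211.5 [20.87987627 -0.45908437 31.84997961]
212 [20.59679253 -0.45883608 31.84929655]
[[-51.1, 0.0, 227.5], [-55.2, 0.1, 228.0], [22.2, -0.3, 27.9], [22.7, -0.3, 22.7], [22.3, -0.3, 19.9], [23.1, -0.3, 14.4], [22.6, -0.3, 12.2], [22.7, -0.3, 8.7], [22.6, -0.3, 5.8], [22.6, -0.3, 2.8], [22.3, -0.3, 0.5], [21.2, -0.3, -0.2], [20.1, -0.3, -0.7], [18.6, -0.3, -0.7], [16.5, -0.3, 0.5]]
w2 [273 271 278 277 248 154 117 120 122 120 124 122 117 119 117 121 122 119
 122 115 120 120 114 122 116 121 119 120 115 123 130 129 128 133]
211 [19.63371245  0.74128321 31.8       ]
211.5 [19.34817851  0.74154367 31.8       ]
212 [19.0623305   0.74180442 31.8       ]
[[-27.0, 1.6, 160.9], [-29.5, 1.6, 159.4], [21.6, 0.9, 25.5], [21.6, 0.8, 21.5], [21.5, 0.8, 18.1], [21.6, 0.8, 14.3], [21.2, 0.8, 11.7], [21.6, 0.8, 7.5], [21.8, 0.8, 3.9], [21.7, 0.8, 1.0], [21.6, 0.7, -1.6], [20.5, 0.7, -2.2], [19.1, 0.7, -2.2], [17.6, 0.7, -2.1], [15.7, 0.7, -1.3]]
```

Emit:
move_arm --pt "0 0 0 4 0.5 30 1" --pt "0 0 0 11.4 1.4 65 1" --pt "0 0 0 11.4 1.4 100 1" --pt "0 0 0 11.4 1.4 125 1" --pt "0 0 0 11.4 1.4 145 1" --pt "0 0 0 11.4 1.4 152 1" --pt "0 0 0 11.4 1.4 152 1" --pt "0 0 0 11.4 1.4 152 1" --pt "0 0 0 11.4 1.4 152 1" --squeeze 110

```text
t: 7.02
tcp_pos: [0.5713, -0.1604, 0.1684]
tool_rot: [0.012, 1.0, -0.001, 0.001]
force: [0.4, 0.7, -0.7]
finger_gap: 0.092
gripper_force: 109.3
```

Run:
```python
from h import *
r=readout.sense();print({k:np.round(r[k],4) for k in('t','q','tcp_pos','tool_rot','force','ft_torque')})
```

```text
{'t': np.float64(7.0167), 'q': array([-0.4619,  0.5961,  1.5957, -0.    ,  0.9475, -2.0096]), 'tcp_pos': array([ 0.5713, -0.1604,  0.1684]), 'tool_rot': array([ 1.160e-02,  9.999e-01, -5.000e-04,  1.100e-03]), 'force': array([ 0.4292,  0.7356, -0.6871]), 'ft_torque': array([-0.0599,  0.0215, -0.0142])}
```

Emit:
move_arm --pt "0 0 0 0.5 0 0 1" --pt "0 0 0 0.5 0 3 1" --pt "0 0 0 0.5 0 6 1" --pt "0 0 0 0.5 0 8 1" --pt "0 0 0 0.5 0 10 1" --pt "0 0 0 0.5 0 12 1" --pt "0 0 0 0.5 0 14 1" --pt "0 0 0 0.5 0 14 1"

```text
t: 7.68
tcp_pos: [0.5697, -0.1599, 0.1528]
tool_rot: [0.012, 1.0, 0.0, -0.0]
force: [-0.5, -0.2, -0.6]
finger_gap: 0.092
gripper_force: 109.3
```

Run:
```python
from h import *
r=readout.sense();print({k:np.round(r[k],4) for k in('t','q','tcp_pos','tool_rot','force','ft_torque')})
```

```text
{'t': np.float64(7.6833), 'q': array([-0.4623,  0.6174,  1.6087, -0.    ,  0.9165, -2.0099]), 'tcp_pos': array([ 0.5697, -0.1599,  0.1528]), 'tool_rot': array([ 1.160e-02,  9.999e-01,  2.000e-04, -4.000e-04]), 'force': array([-0.5494, -0.1983, -0.6211]), 'ft_torque': array([-0.0166,  0.004 ,  0.0397])}
```

Emit:
move_arm --pt "0 0 0 0 0 1.5 1" --pt "0 0 0 0 0 3 1" --pt "0 0 0 0 0 4.5 1" --pt "0 0 0 0 0 6 1" --pt "0 0 0 0 0 7.5 1" --pt "0 0 0 0 0 9 1" --pt "0 0 0 0 0 9 1"

```text
t: 8.27
tcp_pos: [0.5702, -0.1599, 0.1445]
tool_rot: [0.012, 1.0, 0.0, 0.0]
force: [-0.4, 0.8, 1.3]
finger_gap: 0.091
gripper_force: 109.8
```

Emit:
move_arm --pt "0 0 0 0 0 1.5 1" --pt "0 0 0 0 0 3 1" --pt "0 0 0 0 0 4.5 1" --pt "0 0 0 0 0 6 1" --pt "0 0 0 0 0 6 1"

```text
t: 8.68
tcp_pos: [0.5702, -0.1599, 0.1392]
tool_rot: [0.012, 1.0, -0.0, 0.0]
force: [-0.1, 1.1, 3.9]
finger_gap: 0.088
gripper_force: 110.3
```

Emit:
move_arm --pt "0 0 0 0 0 1.5 1" --pt "0 0 0 0 0 3 1" --pt "0 0 0 0 0 4.5 1" --pt "0 0 0 0 0 6 1" --pt "0 0 0 0 0 7.5 1" --pt "0 0 0 0 0 7.5 1"

```text
t: 9.18
tcp_pos: [0.571, -0.1599, 0.1326]
tool_rot: [0.012, 1.0, -0.0, 0.002]
force: [-0.4, 3.4, 7.4]
finger_gap: 0.095
gripper_force: 110.7
```

Run:
```python
from h import *
r=readout.sense();print({k:np.round(r[k],4) for k in('t','q','tcp_pos','tool_rot','force','ft_torque')})
```

```text
{'t': np.float64(9.1833), 'q': array([-4.6180e-01,  6.4730e-01,  1.6208e+00,  1.1000e-03,  8.7040e-01,
       -2.0099e+00]), 'tcp_pos': array([ 0.571 , -0.1599,  0.1326]), 'tool_rot': array([ 1.170e-02,  9.999e-01, -3.000e-04,  1.600e-03]), 'force': array([-0.4052,  3.3879,  7.4413]), 'ft_torque': array([ 0.5556, -0.1317,  0.0411])}
```

Emit:
move_arm --pt "0 2 0 0 0.5 1.5 1" --pt "0 -2 0 0 0.8 2.5 1" --pt "0 2 0 0 0.8 3.5 1" --pt "0 -2 0 0 0.8 4.5 1" --pt "0 2 0 0 0.8 5.5 1" --pt "0 0 0 0 0.8 6 1" --pt "0 0 0 0 0.8 6 1"

```text
t: 9.77
tcp_pos: [0.5715, -0.1598, 0.128]
tool_rot: [0.011, 1.0, -0.001, 0.003]
force: [-1.0, 2.0, 16.3]
finger_gap: 0.091
gripper_force: 112.1
```

Run:
```python
from h import *
r=readout.sense();print({k:np.round(r[k],4) for k in('t','q','tcp_pos','tool_rot','force','ft_torque')})
s=snap('wrist'); from scipy.spatial.transform import Rotation as Ro
A=Ro.from_quat(r['tool_rot']).as_matrix();P=(cloud(s)-r['tcp_pos'])@A
print((P[206:250:3,256]*1e3).round(1).tolist()); print(cloud(s)[150:215:5,256].round(4).tolist())
```

```text
{'t': np.float64(9.7667), 'q': array([-4.6100e-01,  6.5400e-01,  1.6240e+00,  5.0000e-04,  8.5770e-01,
       -2.0092e+00]), 'tcp_pos': array([ 0.5715, -0.1598,  0.128 ]), 'tool_rot': array([ 0.0115,  0.9999, -0.0011,  0.0027]), 'force': array([-1.0364,  1.958 , 16.3059]), 'ft_torque': array([ 0.412 ,  0.2505, -0.0268])}
[[24.4, -0.3, 31.5], [22.6, -0.3, 31.8], [22.6, -0.3, 27.5], [22.5, -0.3, 24.0], [22.6, -0.3, 19.8], [22.9, -0.3, 15.6], [22.7, -0.3, 12.6], [22.2, -0.3, 10.4], [22.4, -0.3, 6.8], [22.3, -0.3, 4.0], [22.3, -0.3, 1.0], [21.3, -0.3, 0.2], [20.0, -0.3, 0.1], [18.1, -0.3, 1.0], [16.8, -0.3, 0.7]]
[[0.5177, -0.159, 0.0974], [0.5202, -0.159, 0.0971], [0.5241, -0.1591, 0.0912], [0.5269, -0.1592, 0.0904], [0.5298, -0.1592, 0.0894], [0.5319, -0.1593, 0.0917], [0.5352, -0.1594, 0.0897], [0.5377, -0.1594, 0.0905], [0.5407, -0.1595, 0.0896], [0.5434, -0.1595, 0.09], [0.5462, -0.1596, 0.0902], [0.5474, -0.1596, 0.0947], [0.5494, -0.1597, 0.0968]]
```

Emit:
move_arm --pt "0 0 0 0 0 1 1" --pt "0 1.5 0 0 0 2 1" --pt "0 -1.5 0 0 0 2.5 1" --pt "0 0 0 0 0 2.5 1" --pt "0 0 0 0 0 2.5 1"

```text
t: 10.23
tcp_pos: [0.5709, -0.1598, 0.1277]
tool_rot: [0.011, 1.0, -0.001, 0.001]
force: [-5.7, 3.3, 31.9]
finger_gap: 0.091
gripper_force: 114.1
```

Run:
```python
from h import *
r=readout.sense();print({k:np.round(r[k],4) for k in('t','q','tcp_pos','tool_rot','force','ft_torque')})
s=snap('wrist')
v,u=np.mgrid[:384,:512]
cv2.imwrite('pics/w6.png',cv2.resize(s['img'][130:330,170:340,::-1],None,fx=3,fy=3,interpolation=2))
```

```text
{'t': np.float64(10.2333), 'q': array([-4.6090e-01,  6.5440e-01,  1.6240e+00, -1.2000e-03,  8.5970e-01,
       -2.0082e+00]), 'tcp_pos': array([ 0.5709, -0.1598,  0.1277]), 'tool_rot': array([ 0.0113,  0.9999, -0.0012,  0.0014]), 'force': array([-5.6524,  3.3016, 31.9212]), 'ft_torque': array([ 0.5856,  1.2133, -0.0265])}
```

View pics/w6.png

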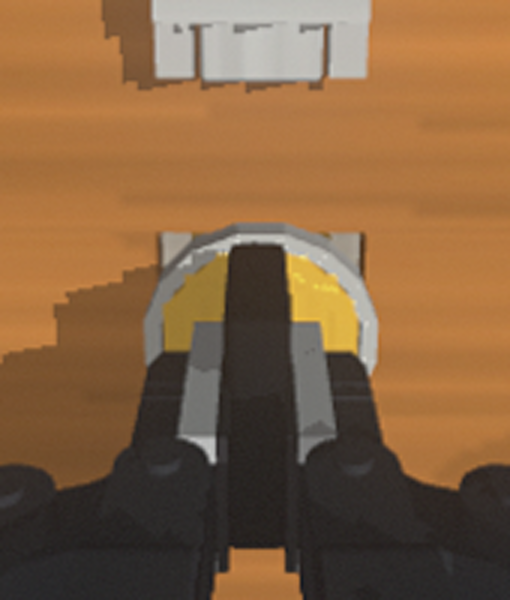

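The key is home: 2.5 mm more push raised the force to 32 N with no movement, and the head sits on the brass face (crop (255,300)). Now I'll ease the push and turn.

Emit:
move_arm --pt "0 0 0 0 0 -2 1" --pt "0 0 0 0 0 -3 1" --pt "0 0 7 0 -0.2 -3 1" --pt "0 0 14 0.1 -0.4 -3 1" --pt "0 0 21 0.1 -0.6 -3 1" --pt "0 0 28 0.2 -0.8 -3 1" --pt "0 0 35 0.3 -1 -3 1" --pt "0 0 40 0.4 -1.2 -3 1" --pt "0 0 45 0.5 -1.3 -3 1" --squeeze 120

```text
t: 11.03
tcp_pos: [0.57, -0.1606, 0.128]
tool_rot: [0.395, 0.919, -0.0, 0.001]
force: [-2.9, 2.4, 16.0]
finger_gap: 0.089
gripper_force: 118.4
```

Run:
```python
from h import *
r=readout.sense();print({k:np.round(r[k],4) for k in('t','q','tcp_pos','tool_rot','force','ft_torque')})
```

```text
{'t': np.float64(11.0333), 'q': array([-4.6320e-01,  6.5370e-01,  1.6247e+00, -1.0000e-04,  8.6100e-01,
       -1.2216e+00]), 'tcp_pos': array([ 0.57  , -0.1606,  0.128 ]), 'tool_rot': array([ 3.951e-01,  9.186e-01, -1.000e-04,  1.100e-03]), 'force': array([-2.8533,  2.4117, 16.0405]), 'ft_torque': array([0.5036, 0.4749, 0.1035])}
```

Emit:
move_arm --pt "0 0 7 0 -0.2 0 1" --pt "0 0 14 0.1 -0.4 0 1" --pt "0 0 21 0.1 -0.6 0 1" --pt "0 0 28 0.2 -0.8 0 1" --pt "0 0 35 0.3 -1 0 1" --pt "0 0 41 0.4 -1.2 0 1" --pt "0 0 47 0.5 -1.3 0 1" --pt "0 0 52 0.7 -1.4 0 1" --pt "0 0 56 0.8 -1.5 0 1" --pt "0 0 56 0.8 -1.5 0 1" --pt "0 0 56 0.8 -1.5 0 1"

```text
t: 11.95
tcp_pos: [0.569, -0.161, 0.128]
tool_rot: [0.779, 0.627, 0.001, 0.002]
force: [-1.2, 3.1, 15.6]
finger_gap: 0.093
gripper_force: 118.3
```

Run:
```python
from h import *
from scipy.spatial.transform import Rotation as Ro
r=readout.sense();print({k:np.round(r[k],4) for k in('t','q','tcp_pos','tool_rot','force','ft_torque','gripper_force')})
A=Ro.from_quat(r['tool_rot']).as_matrix();print('turn',88.7-np.degrees(np.arctan2(A[1,1],A[0,1])))
s=snap('wrist');a=cv2.resize(s['img'][100:300,170:340,::-1],None,fx=2.3,fy=2.3,interpolation=2)
np.savez('w7.npz',**s)
t=snap('top');b=cv2.resize(t['img'][165:235,265:350,::-1],(391,322),interpolation=2)
c=np.zeros((max(a.shape[0],b.shape[0]),a.shape[1]+b.shape[1],3),np.uint8);c[:a.shape[0],:a.shape[1]]=a;c[:b.shape[0],a.shape[1]:]=b
cv2.imwrite('pics/w7.png',c)
```

```text
{'t': np.float64(11.95), 'q': array([-4.6480e-01,  6.5240e-01,  1.6279e+00,  5.0000e-04,  8.5760e-01,
       -2.5050e-01]), 'tcp_pos': array([ 0.569, -0.161,  0.128]), 'tool_rot': array([0.7788, 0.6273, 0.0009, 0.0016]), 'force': array([-1.165 ,  3.0889, 15.639 ]), 'ft_torque': array([0.6334, 0.2379, 0.153 ]), 'gripper_force': np.float64(118.2521)}
turn 100.99767439099818
```

View pics/w7.png

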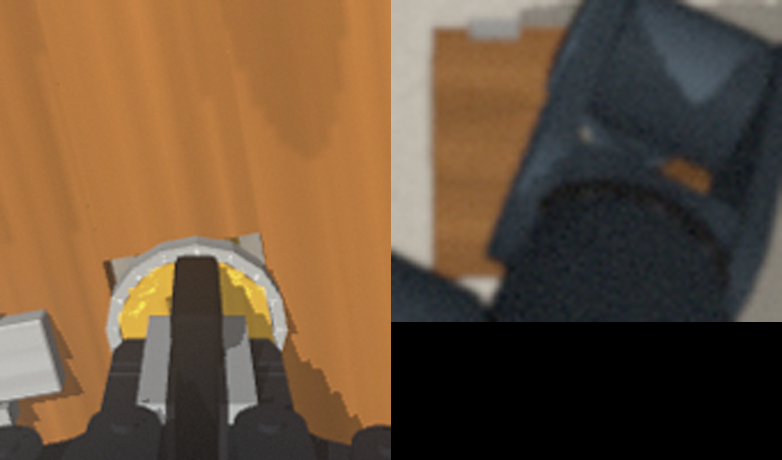

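The wrist view shows the head turned about a quarter, with the bolt's edge close to the lock at crop (50,350). I'll turn a little more and measure the bolt's travel and the torque.

Emit:
move_arm --pt "0 0 3 0 -0.1 0 1" --pt "0 0 6 0 -0.2 0 1" --pt "0 0 6 0 -0.2 0 1" --pt "0 0 6 0 -0.2 0 1"

```text
t: 12.38
tcp_pos: [0.5688, -0.1612, 0.128]
tool_rot: [0.81, 0.586, 0.001, 0.002]
force: [-0.9, 2.9, 15.5]
finger_gap: 0.089
gripper_force: 118.3
```

Run:
```python
from h import *
from scipy.spatial.transform import Rotation as Ro
r=readout.sense();print({k:np.round(r[k],4) for k in('t','tcp_pos','force','ft_torque','gripper_force')})
A=Ro.from_quat(r['tool_rot']).as_matrix();print('turn',88.7-np.degrees(np.arctan2(A[1,1],A[0,1])))
for n in ('w4','w7',None):
    s=snap('wrist') if n is None else dict(np.load(n+'.npz',allow_pickle=True)); W=cloud(s); hsv=cv2.cvtColor(s['img'],cv2.COLOR_RGB2HSV)
    m=(hsv[...,1]<60)&(hsv[...,2]>110)&(abs(W[...,2]-.098)<.006)&(W[...,0]>.45)&(W[...,0]<.538)&(abs(W[...,1]+.16)<.025)
    P=W[m]; print(n,len(P),'bolt edge from lock mm',(.5679-np.percentile(P[:,0],[90,97,99]))*1e3)
```

```text
{'t': np.float64(12.3833), 'tcp_pos': array([ 0.5688, -0.1612,  0.128 ]), 'force': array([-0.9021,  2.9498, 15.4822]), 'ft_torque': array([0.4315, 0.1592, 0.4454]), 'gripper_force': np.float64(118.3312)}
turn 106.88584343597427
w4 1831 bolt edge from lock mm [52.67402454 49.61312423 48.62450892]
w7 4071 bolt edge from lock mm [40.38219201 36.0427035  34.76940946]
None 3607 bolt edge from lock mm [39.70707694 35.73149319 34.67285771]
```

```bash
python3 -c "
from station import order
print(order.sign_off())"
```

```text
the job is handed in; nothing more can be done
None
```

The job is handed in: the wide-headed key is fully home in the lock, turned clockwise against its stop (bolt moved about 13 mm) and still gripped at about 118 N; the round-headed key and the other objects were not touched.

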